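Unstack the dressing delivery onto the colour-coded trays

TASK

A delivery of four dressing cartons stands in two piles on the clinic desk. Take the piles apart one carton at a time, never lifting a carton that has another on it, and set each carton the right way up in the tray of its own colour, flat on the tray's floor, centred and with its long sides parallel to the tray's long sides. Do not tip any carton over, leave the gel bottle and the mug standing where they are, and let go of everything at the end.

Things in the scene. Friction and masses are not known exactly. Their poses are not given: they have to be found in the camera images.
- carton_green: Large green dressing carton with white printed panels, 120 (its x) x 62 (its y) x 48 mm high, about 0.18 kg; lies flat on the desk at the bottom of a pile with one small carton on top, which leaves its two ends in view. Origin: centre of its underside; z up, x along its length.
- carton_blue: Large blue dressing carton with white printed panels, 120 (its x) x 62 (its y) x 48 mm high, about 0.18 kg; lies flat on the desk at the bottom of a pile with one small carton on top, which leaves its two ends in view. Origin: centre of its underside; z up, x along its length.
- carton_yellow: Small yellow plaster carton with a white plaster strip printed on top, 84 (its x) x 46 (its y) x 40 mm high, about 0.09 kg; lies flat on top of one of the two large cartons (either one), its underside 48 mm above the desk. Origin: centre of its underside; z up, x along its length.
- carton_red: Small red plaster carton with a white plaster strip printed on top, 84 (its x) x 46 (its y) x 40 mm high, about 0.09 kg; lies flat on top of one of the two large cartons (either one), its underside 48 mm above the desk. Origin: centre of its underside; z up, x along its length.
- tray_green: Shallow green plastic tray (floor a little paler than the rim), fixed to the desk, 152 (its x) x 106 (its y) mm outside, 146 x 100 mm inside; floor 3 mm above the desk, rim 7 mm above the desk and 3 mm thick. Origin: centre of its underside, on the desk; x along its length, z up.
- tray_blue: Shallow blue plastic tray (floor a little paler than the rim), fixed to the desk, 152 (its x) x 106 (its y) mm outside, 146 x 100 mm inside; floor 3 mm above the desk, rim 7 mm above the desk and 3 mm thick. Origin: centre of its underside, on the desk; x along its length, z up.
- tray_yellow: Shallow yellow plastic tray (floor a little paler than the rim), fixed to the desk, 152 (its x) x 106 (its y) mm outside, 146 x 100 mm inside; floor 3 mm above the desk, rim 7 mm above the desk and 3 mm thick. Origin: centre of its underside, on the desk; x along its length, z up.
- tray_red: Shallow red plastic tray (floor a little paler than the rim), fixed to the desk, 152 (its x) x 106 (its y) mm outside, 146 x 100 mm inside; floor 3 mm above the desk, rim 7 mm above the desk and 3 mm thick. Origin: centre of its underside, on the desk; x along its length, z up.
- gel_bottle: Bystander, to be left standing: hand gel bottle, clear with a blue label and white cap, 52 mm across, 140 mm high, loose. Origin: centre of its underside.
- mug: Bystander, to be left standing: white mug, 76 mm across plus a handle, 88 mm high, loose. Origin: centre of its underside.

How it is judged:
By the outcome, as a careful person would: the job done as asked, in the order asked, and still so for the second after the job is handed in, with the robot touching nothing.
It also fails if it takes over 128 s, if anything falls off the work surface, if the arm or the gripper's body presses on something with over 40 N, if the wrist force passes 120 N, or if a joint passes its speed limit or range.

ROBOT

A 6-joint arm with a two-finger parallel gripper is mounted at the origin on the work surface. World frame = base frame: x ahead of the robot, y to its left, z up, the work surface at z = 0. Lengths are in mm, angles in rad, forces in N, time in s.
With the tool pointing down it reaches from about 325 to 1000 mm from the base axis. Payload 5.1 kg.
Tool frame: the origin (TCP) lies on the centre line of the jaws, within the pads' length; the fingertips stand 14 mm ahead of it and the grasp point (between the pads) lies 5 mm behind it; z points along the fingers, y is the direction in which the jaws open and shut (so a half turn about z gives the same grasp; the last joint's range is limited). The gripper opens to 85 mm and grips with 20 to 120 N. Pads are 22 mm wide; open, the fingers measure 114 mm over their backs; the gripper's body (76 mm by 85 mm) begins 54 mm behind the grasp point. The pads swing forward as they close: fully open they stand 13 mm farther back than shut.
Start: joints at [-0.083, 0.124, 1.65, -0, 1.367, -0.083], TCP at [649.988, -0.028, 245.322] pointing down, gripper open.
Joint ranges: [-2.61, 2.61], [-1.02, 2.33], [0.03, 2.71], [-1.35, 4.49], [0.32, 2.68], [-2.91, 2.91]. Speed limits (rad/s): [2.57, 2.57, 3.14, 3.14, 3.14, 3.14].

INTERFACE

Orientations are given as a rotation vector (axis times angle).
In Python, from rig import r, viewer, sign_off gives the robot as it stands.
- The arm moves only by the tool jog_arm, never from a script. Its argument "series" is a list of rows, each an object of numbers: "x", "y", "z": the shift along the world's x, y, z in mm; "rx", "ry", "rz": the turn, a rotation vector about the world's x, y, z in degrees; "fingers": the finger opening in mm, from 0 to 85.4. In form: [{"x": .., "y": .., "z": .., "rx": .., "ry": .., "rz": .., "fingers": ..}, ...]. A call has 1 to 20 rows; each row shifts and turns the commanded pose from where the row before left it; what a row does not reach is not made up. A row lasts 1/12 s, in which the tool goes at most 41.7 mm and 7.16 degrees, less where a joint would pass 70% of its speed; a pose out of reach is approached as far as the arm can. A call is refused whole if a number of a shift passes 41.7 or a number of a turn 7.16, either way. A call with a gripper value outside its range is refused whole. The fingers move at their own pace and stop on an object; "squeeze" is the grip in N (left out, the last holds). Time passes only in rows, so rows that do not move let the fingers close. It gives the time, the measured TCP pose, the force and the opening at its end, in the units of the state.
- r.get_state(): the state, without advancing time (a new reading comes with each control period).
- viewer.read_camera(name): name is "scene" or "side" or "wrist"; returns the picture (384x512x3 uint8, red, green, blue); there is no depth.
- viewer.camera_params(name): a dict with "K" (3x3 intrinsics, pixels), "rvec" (rotation vector, rad) and "tvec" (3), from world to camera coordinates, as OpenCV has them; the wrist camera has in their place "T_tool_cam" (4x4, takes a point from camera to tool coordinates, whose origin is the TCP and whose axes are the flange's). Camera axes: x right, y down, z forward; pixel columns grow to the right and rows downward; lengths in mm; the calibration is good to about 2 mm. A picture is of the moment at which its call begins: read the wrist's pose just before it. camera_params takes no time and is no camera call.
- sign_off(): hands the job in, once; it reports no verdict.
The state is a dict: "time_s": time; "joints": joint angles; "qvel": joint speeds; "effort": joint torques, N m; "eef_pos": TCP position; "tool_rot": TCP orientation; "force": force on the tool from outside, world axes, zero at the start; "ft_torque": the same for the moment, N m; "gripper_width": finger opening in mm.
Only numpy, scipy, OpenCV 4.12 (cv2) and the standard library are available. Lean on these libraries where they do the work, as an engineer would, in place of code of your own. Each camera call takes 0.05 s, during which the arm holds its last target. There are 200 camera calls.

## Working session

There is one attempt and no reset: what is moved stays moved. The work goes in short steps, Python scripts to look and compute and a tool call to move; the robot and the scene stay as the last step left them, time stands still between calls to the robot, and variables do not carry over. Pictures are saved under pics/ and viewed, about 12 in all and at most 16, crops included, and the job is handed in when it is done.

Besides the shell and the picture viewer there is one more tool, called as a command line: name --argument value ..., lists and objects as JSON in quotes. jog_arm: Moves the arm, as the interface text tells. Its arguments: {"type":"object","properties":{"series":{"type":"array"},"squeeze":{"type":"number"}},"required":["series"]}

```bash
ls; mkdir -p pics
python3 - <<'E'
from rig import r,viewer
import cv2,numpy as np
s=r.get_state();print({k:np.round(v,3).tolist() for k,v in s.items()})
ims=[viewer.read_camera(n) for n in("scene","side","wrist")]
for n,i in zip(("scene","side","wrist"),ims): cv2.imwrite(f"pics/{n}0.png",i[:,:,::-1])
for n in("scene","side","wrist"): print(n,viewer.camera_params(n))
E
```

```text
pics
{'time_s': 0.0, 'joints': [-0.083, 0.125, 1.652, -0.0, 1.367, -0.083], 'qvel': [-0.0, 0.0, -0.0, 0.0, 0.0, -0.001], 'effort': [0.0, -42.361, -36.545, 0.0, 0.007, 0.0], 'eef_pos': [649.424, 0.047, 244.052], 'tool_rot': [-2.22, -2.22, 0.002], 'force': [-0.402, -0.161, -0.849], 'ft_torque': [-0.04, -0.034, 0.013], 'gripper_width': 85.171}
scene {'K': array([[494.32183543,   0.        , 249.66755182],
       [  0.        , 494.32183543, 205.84949499],
       [  0.        ,   0.        ,   1.        ]]), 'rvec': array([ 2.2643072 ,  1.1123505 , -0.39089241]), 'tvec': array([-307.10930432, -274.19217054, 1598.27692367])}
side {'K': array([[482.48181746,   0.        , 253.19397361],
       [  0.        , 482.48181746, 196.79951289],
       [  0.        ,   0.        ,   1.        ]]), 'rvec': array([ 2.0495832 , -0.81780025,  0.43194313]), 'tvec': array([-376.75189087,  267.69548747, 1095.10354472])}
wrist {'K': array([[296.68855569,   0.        , 259.87174449],
       [  0.        , 296.68855569, 187.60315484],
       [  0.        ,   0.        ,   1.        ]]), 'T_tool_cam': array([[-9.84328670e-04, -9.64365196e-01, -2.64572865e-01,
         6.66221953e+01],
       [ 9.99999468e-01, -1.03074311e-03,  3.66047910e-05,
        -4.30269816e-02],
       [-3.08007044e-04, -2.64572688e-01,  9.64365697e-01,
        -1.28298155e+02],
       [ 0.00000000e+00,  0.00000000e+00,  0.00000000e+00,
         1.00000000e+00]])}
```

View pics/scene0.png

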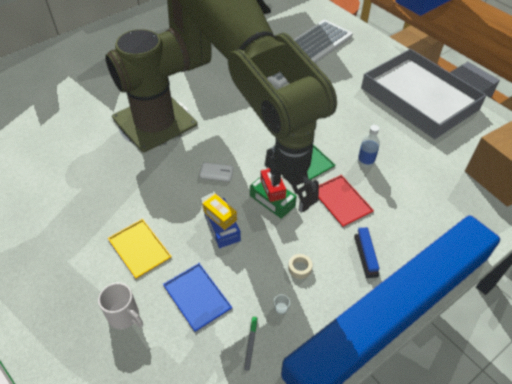

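View pics/side0.png

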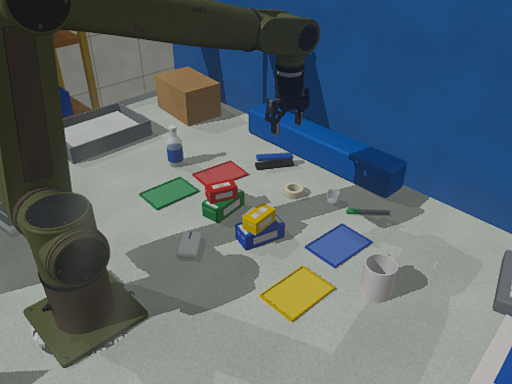

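View pics/wrist0.png

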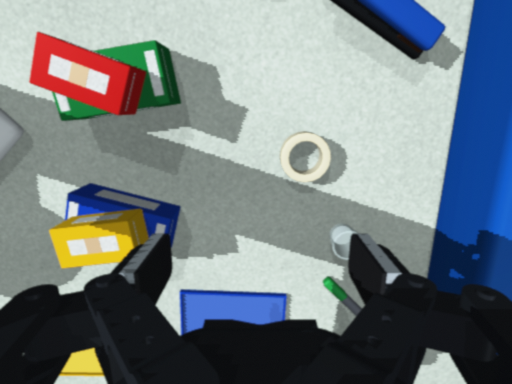

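Red sits on green and yellow on blue. The wrist view shows both piles, and the trays are visible in the scene and side views. Next I'll fit box silhouettes to the colour masks.

```bash
cat > h.py <<'E'
import cv2,numpy as np
from scipy.optimize import minimize
from scipy.spatial.transform import Rotation as R
from rig import r,viewer
HUE={'red':[(0,8),(172,180)],'yellow':[(18,34)],'green':[(55,88)],'blue':[(105,128)]}
TRAY=(152,106,7);BIG=(120,62,48);SMALL=(84,46,40)
def cam(n,st=None):
    p=viewer.camera_params(n)
    if n!='wrist': return p['K'],R.from_rotvec(p['rvec']).as_matrix(),p['tvec']
    T=np.eye(4);T[:3,:3]=R.from_rotvec(st['tool_rot']).as_matrix();T[:3,3]=st['eef_pos']
    W=np.linalg.inv(T@p['T_tool_cam']);return p['K'],W[:3,:3],W[:3,3]
def shot(n,save=None):
    st=r.get_state();im=viewer.read_camera(n)
    if save: cv2.imwrite(f'pics/{save}.png',im[:,:,::-1])
    return im,cam(n,st)
def proj(P,c):
    q=(np.asarray(P,float)@c[1].T+c[2])@c[0].T;return q[:,:2]/q[:,2:]
def ray(px,c,z):
    d=c[1].T@np.linalg.inv(c[0])@[*px,1.];o=-c[1].T@c[2];return (o+d*(z-o[2])/d[2])[:2]
def box(p,d,z0):
    x,y,a=p;C=np.array([[i,j,k] for i in(-1,1) for j in(-1,1) for k in(0,1)])*[d[0]/2,d[1]/2,d[2]]
    return C@R.from_euler('z',a).as_matrix().T+[x,y,z0]
def mask(im,col,seed=None,smin=110):
    h=cv2.cvtColor(im,cv2.COLOR_RGB2HSV);m=np.zeros(h.shape[:2],np.uint8)
    for lo,hi in HUE[col]: m|=cv2.inRange(h,(lo,smin,40),(hi,255,255))
    m=cv2.morphologyEx(m,cv2.MORPH_OPEN,np.ones((2,2)))
    n,l,s,_=cv2.connectedComponentsWithStats(m)
    if seed is None: return (l==1+np.argmax(s[1:,4])).astype(np.uint8)
    ys,xs=np.nonzero(m);i=np.argmin((xs-seed[0])**2+(ys-seed[1])**2)
    return (l==l[ys[i],xs[i]]).astype(np.uint8)
F=8
def hull(P):
    return cv2.convexHull(np.asarray(P,np.float32))
def fit(views,col,d,z0,p0,smin=110):
    """views: (im,cam[,seed]); match convex hull of colour blob to box silhouette. seed default: projected guess"""
    H=[]
    for v in views:
        s=v[2] if len(v)>2 else proj([[p0[0],p0[1],z0+d[2]/2]],v[1])[0]
        m=mask(v[0],col,s,smin);ys,xs=np.nonzero(m)
        H.append(hull(np.concatenate([np.c_[xs+a,ys+b] for a in(-.5,.5) for b in(-.5,.5)])))
    def cost(p):
        e=0
        for v,h in zip(views,H):
            q=hull(proj(box(p,d,z0),v[1]));a,_=cv2.intersectConvexConvex(q,h)
            e+=1-a/(cv2.contourArea(q)+cv2.contourArea(h)-a)
        return e/len(views)
    best=None
    for a in ([p0[2]] if len(p0)>2 else np.arange(0,np.pi,np.pi/8)):
        s=minimize(cost,[p0[0],p0[1],a],method='Nelder-Mead',options=dict(initial_simplex=np.array([p0[0],p0[1],a])+np.array([[0,0,0],[15,0,0],[0,15,0],[0,0,.2]]),xatol=.02,fatol=1e-6,maxiter=600))
        if best is None or s.fun<best.fun: best=s
    x=best.x;return np.round([x[0],x[1],np.rad2deg(x[2])%180 ,best.fun],2)
E
python3 - <<'E'
from h import *
S,D,W=shot('scene'),shot('side'),shot('wrist')
tr={'red':((343,201),(220,173)),'green':((322,160),(170,192)),'yellow':((140,250),(297,292)),'blue':((198,297),(340,244))}
for c,(a,b) in tr.items():
    g=ray(b,D[1],5)
    print('tray',c,fit([(*D,b)],c,TRAY,0,g), '' if c=='green' else (fit([(*S,a)],c,TRAY,0,g),fit([(*S,a),(*D,b)],c,TRAY,0,g)))
for c,a,b,w in(('red',(273,178),(225,185),(55,75)),('yellow',(222,205),(255,213),(85,250))):
    g=ray(b,D[1],88)
    print(c,fit([(*W,w)],c,SMALL,48,g),fit([(*S,a)],c,SMALL,48,g),fit([(*D,b)],c,SMALL,48,g),fit([(*D,b),(*W,w)],c,SMALL,48,g))
for c,a,w in(('green',(232,210),(160,90)),('blue',(260,238),(85,195))):
    g=ray(a,D[1],30);print(c,fit([(*W,w)],c,BIG,0,g),fit([(*D,a)],c,BIG,0,g),fit([(*D,a),(*W,w)],c,BIG,0,g))
print('bottle',ray((175,163),D[1],0),ray((368,162),S[1],0),'mug',ray((377,295),D[1],0),ray((121,325),S[1],0))
E
```

```text
tray red [5.5682e+02 2.0335e+02 6.9310e+01 3.9000e-01] (array([6.1149e+02, 2.4697e+02, 1.7166e+02, 5.0000e-02]), array([6.1126e+02, 2.4596e+02, 1.7204e+02, 2.6000e-01]))
tray green [4.2097e+02 2.7111e+02 1.7709e+02 2.0000e-02] 
tray yellow [ 3.9535e+02 -2.8528e+02  1.7941e+02  3.0000e-02] (array([ 4.0192e+02, -2.8470e+02,  1.7927e+02,  4.0000e-02]), array([ 3.9786e+02, -2.8481e+02,  1.7917e+02,  5.0000e-02]))
tray blue [ 6.0519e+02 -2.4438e+02  1.7728e+02  2.0000e-02] (array([ 6.1117e+02, -2.4254e+02,  1.7761e+02,  2.0000e-02]), array([ 6.0774e+02, -2.4312e+02,  1.7792e+02,  5.0000e-02]))
red [4.8700e+02 9.3230e+01 1.5962e+02 2.0000e-02] [4.8834e+02 9.5340e+01 1.5716e+02 1.1000e-01] [485.65  95.03 166.35   0.59] [4.8700e+02 9.3240e+01 1.5963e+02 3.0000e-01]
yellow [ 4.7402e+02 -7.5550e+01  6.9600e+00  5.0000e-02] [ 4.7556e+02 -7.2910e+01  5.6600e+00  3.0000e-02] [ 4.7093e+02 -7.5430e+01  7.3400e+00  3.0000e-02] [ 4.7172e+02 -7.5830e+01  7.4600e+00  5.0000e-02]
green [5.4705e+02 9.6270e+01 7.5000e-01 5.4000e-01] [550.    88.3   49.74   0.99] [547.78  97.04   2.62   0.77]
blue [ 4.8375e+02 -6.2640e+01  1.7970e+02  3.3000e-01] [ 4.7493e+02 -7.5400e+01  1.6459e+02  1.8000e-01] [ 4.7867e+02 -7.5200e+01  1.6473e+02  2.8000e-01]
bottle [545.07716674 415.2119343 ] [549.53367003 412.23987477] mug [ 529.04749777 -417.40269962] [ 560.37250498 -425.92407206]
```

jog_arm --series '[{"x": -34,"y": -18},{"x": -34,"y": -18},{"x": -34,"y": -18},{"x": -34,"y": -18},{"x": -34,"y": -18},{},{}]'

```text
schema error: expected keys x, y, z, rx, ry, rz, fingers
```

```bash
cat >> h.py <<'E'
import pickle
def keep(name,cams=('wrist',)):
    v={n:shot(n,f'{name}_{n}') for n in cams};pickle.dump(v,open(f'{name}.pkl','wb'));return v
E
python3 -c "
from h import *
keep('piles');print(r.get_state()['eef_pos'])"
```

```text
[ 6.49864752e+02 -2.70656162e-02  2.45045936e+02]
```

jog_arm --series '[{"y": -37,"x": 3},{"y": -37,"x": 3},{"y": -37,"x": 3},{"y": -37,"x": 3},{"y": -37,"x": 3},{"y": -37,"x": 3},{"y": -37,"x": 2},{},{}]'

```text
schema error: expected keys x, y, z, rx, ry, rz, fingers
```

```bash
python3 -c "
from h import *
keep('right',('wrist','scene','side'));print(r.get_state()['eef_pos'])"
```

```text
[ 6.49943853e+02 -3.10369891e-03  2.45253463e+02]
```

jog_arm --series '[{"y": 40},{"y": 40},{"y": 40},{"y": 40},{"y": 40},{"y": 40},{"y": 40},{"y": 40},{"y": 40},{"y": 40},{"y": 40},{"y": 40},{"y": 40},{"y": 20},{},{}]'

```text
schema error: expected keys x, y, z, rx, ry, rz, fingers
```

Run:
```python
from h import *
L=keep('left');print(r.get_state()['eef_pos'],r.get_state()['time_s'])
P=pickle.load(open('piles.pkl','rb'));Q=pickle.load(open('right.pkl','rb'))
big=np.zeros((800,800,3),np.uint8)
W=[v['wrist'][0] for v in(P,Q,L)]
big=cv2.vconcat([cv2.hconcat([cv2.resize(W[0],(400,300)),cv2.resize(W[1],(400,300))]),cv2.hconcat([cv2.resize(W[2],(400,300)),np.zeros((300,400,3),np.uint8)])])
cv2.imwrite('pics/m1.png',big[:,:,::-1])
for c,d,z,g,v in(('red',TRAY,0,(610,247),L),('green',TRAY,0,(421,271),L),('yellow',TRAY,0,(398,-285),Q),('blue',TRAY,0,(608,-243),Q),('red',SMALL,48,(487,93),P),('red',SMALL,48,(487,93),L),('yellow',SMALL,48,(474,-75),P),('yellow',SMALL,48,(474,-75),Q)):
    print(c,d,fit([v['wrist']],c,d,z,g))
```

```text
[ 6.49992574e+02 -4.15526980e-02  2.45338291e+02] 0.55
red (152, 106, 7) [610. 247.   0.   1.]
green (152, 106, 7) [421. 271.   0.   1.]
yellow (152, 106, 7) [ 378.47 -368.24   57.51    0.82]
blue (152, 106, 7) [ 6.0927e+02 -2.4412e+02  1.7732e+02  3.9000e-01]
red (84, 46, 40) [4.8701e+02 9.3250e+01 1.5957e+02 2.0000e-02]
red (84, 46, 40) [4.8697e+02 9.3320e+01 1.5960e+02 1.0000e-02]
yellow (84, 46, 40) [ 4.7409e+02 -7.5570e+01  6.9800e+00  5.0000e-02]
yellow (84, 46, 40) [ 4.7409e+02 -7.5630e+01  6.9800e+00  5.0000e-02]
```

View pics/m1.png

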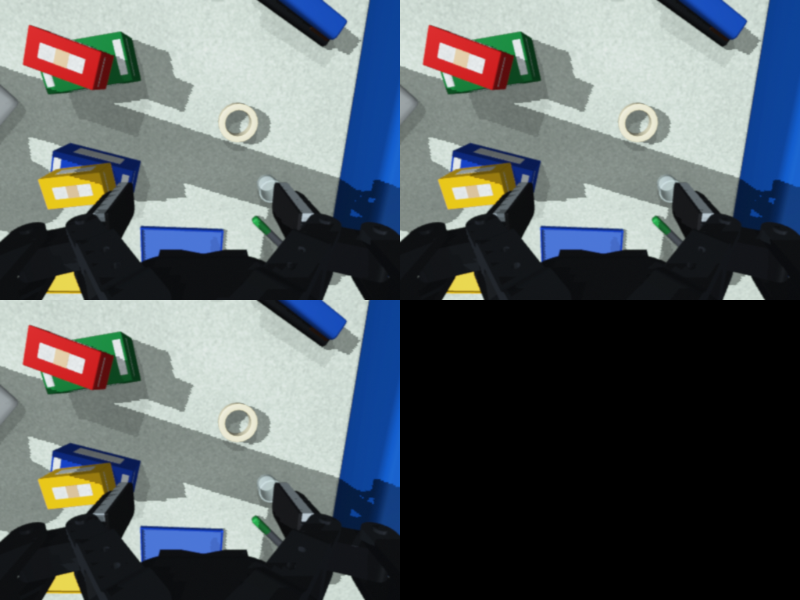

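The arm hasn't moved: the calls were refused because every key is required. All three views are therefore the start view. I'll resend with complete rows.

jog_arm --series '[{"x": -34,"y": -18,"z": 0,"rx": 0,"ry": 0,"rz": 0,"fingers": 85},{"x": -34,"y": -18,"z": 0,"rx": 0,"ry": 0,"rz": 0,"fingers": 85},{"x": -34,"y": -18,"z": 0,"rx": 0,"ry": 0,"rz": 0,"fingers": 85},{"x": -34,"y": -18,"z": 0,"rx": 0,"ry": 0,"rz": 0,"fingers": 85},{"x": -34,"y": -18,"z": 0,"rx": 0,"ry": 0,"rz": 0,"fingers": 85},{"x": 0,"y": 0,"z": 0,"rx": 0,"ry": 0,"rz": 0,"fingers": 85},{"x": 0,"y": 0,"z": 0,"rx": 0,"ry": 0,"rz": 0,"fingers": 85}]'

```text
time_s: 1.13
eef_pos: [478.9, -90.6, 245.6]
tool_rot: [2.223, 2.218, 0.001]
force: [0.3, 0.7, 0.7]
gripper_width: 84.9
```

```bash
python3 -c "
from h import *
keep('piles');print(r.get_state()['eef_pos'])"
```

```text
[479.98810392 -90.29603001 245.87045124]
```

jog_arm --series '[{"x": 3,"y": -37,"z": 0,"rx": 0,"ry": 0,"rz": 0,"fingers": 85},{"x": 3,"y": -37,"z": 0,"rx": 0,"ry": 0,"rz": 0,"fingers": 85},{"x": 3,"y": -37,"z": 0,"rx": 0,"ry": 0,"rz": 0,"fingers": 85},{"x": 3,"y": -37,"z": 0,"rx": 0,"ry": 0,"rz": 0,"fingers": 85},{"x": 3,"y": -37,"z": 0,"rx": 0,"ry": 0,"rz": 0,"fingers": 85},{"x": 3,"y": -37,"z": 0,"rx": 0,"ry": 0,"rz": 0,"fingers": 85},{"x": 2,"y": -38,"z": 0,"rx": 0,"ry": 0,"rz": 0,"fingers": 85},{"x": 0,"y": 0,"z": 0,"rx": 0,"ry": 0,"rz": 0,"fingers": 85},{"x": 0,"y": 0,"z": 0,"rx": 0,"ry": 0,"rz": 0,"fingers": 85}]'

```text
time_s: 1.93
eef_pos: [501.1, -351.7, 244.6]
tool_rot: [-2.223, -2.219, -0.0]
force: [-0.3, 0.7, -0.1]
gripper_width: 84.7
```

```bash
python3 -c "
from h import *
keep('right',('wrist','scene','side'));print(r.get_state()['eef_pos'])"
```

```text
[ 500.80785951 -349.09134846  245.05168482]
```

jog_arm --series '[{"x": 0,"y": 40,"z": 0,"rx": 0,"ry": 0,"rz": 0,"fingers": 85},{"x": 0,"y": 40,"z": 0,"rx": 0,"ry": 0,"rz": 0,"fingers": 85},{"x": 0,"y": 40,"z": 0,"rx": 0,"ry": 0,"rz": 0,"fingers": 85},{"x": 0,"y": 40,"z": 0,"rx": 0,"ry": 0,"rz": 0,"fingers": 85},{"x": 0,"y": 40,"z": 0,"rx": 0,"ry": 0,"rz": 0,"fingers": 85},{"x": 0,"y": 40,"z": 0,"rx": 0,"ry": 0,"rz": 0,"fingers": 85},{"x": 0,"y": 40,"z": 0,"rx": 0,"ry": 0,"rz": 0,"fingers": 85},{"x": 0,"y": 40,"z": 0,"rx": 0,"ry": 0,"rz": 0,"fingers": 85},{"x": 0,"y": 40,"z": 0,"rx": 0,"ry": 0,"rz": 0,"fingers": 85},{"x": 0,"y": 40,"z": 0,"rx": 0,"ry": 0,"rz": 0,"fingers": 85},{"x": 0,"y": 40,"z": 0,"rx": 0,"ry": 0,"rz": 0,"fingers": 85},{"x": 0,"y": 40,"z": 0,"rx": 0,"ry": 0,"rz": 0,"fingers": 85},{"x": 0,"y": 40,"z": 0,"rx": 0,"ry": 0,"rz": 0,"fingers": 85},{"x": 0,"y": 10,"z": 0,"rx": 0,"ry": 0,"rz": 0,"fingers": 85},{"x": 0,"y": 0,"z": 0,"rx": 0,"ry": 0,"rz": 0,"fingers": 85},{"x": 0,"y": 0,"z": 0,"rx": 0,"ry": 0,"rz": 0,"fingers": 85}]'

```text
time_s: 3.42
eef_pos: [499.3, 180.8, 245.4]
tool_rot: [2.218, 2.224, -0.001]
force: [-0.3, -0.9, -1.0]
gripper_width: 84.9
```

```bash
cat > m.py <<'E'
from h import *
L=keep('left');print(r.get_state()['eef_pos'],r.get_state()['time_s'])
P=pickle.load(open('piles.pkl','rb'));Q=pickle.load(open('right.pkl','rb'))
W=[v['wrist'][0] for v in(P,Q,L)]
big=cv2.vconcat([cv2.hconcat([cv2.resize(W[0],(400,300)),cv2.resize(W[1],(400,300))]),cv2.hconcat([cv2.resize(W[2],(400,300)),np.zeros((300,400,3),np.uint8)])])
cv2.imwrite('pics/m2.png',big[:,:,::-1])
for c,d,z,g,v in(('red',TRAY,0,(610,247),L),('green',TRAY,0,(421,271),L),('yellow',TRAY,0,(398,-285),Q),('blue',TRAY,0,(608,-243),Q),('red',SMALL,48,(487,93),P),('red',SMALL,48,(487,93),L),('yellow',SMALL,48,(474,-75),P),('yellow',SMALL,48,(474,-75),Q)):
    print(c,d,fit([v['wrist']],c,d,z,g))
E
python3 m.py
```

```text
[499.57682721 179.83671242 245.34055237] 3.4667
red (152, 106, 7) [6.0980e+02 2.4563e+02 1.7191e+02 2.0000e-02]
green (152, 106, 7) [4.2459e+02 2.7324e+02 1.7707e+02 1.0000e-02]
yellow (152, 106, 7) [ 3.9989e+02 -2.8443e+02  1.7944e+02  1.0000e-02]
blue (152, 106, 7) [ 6.0951e+02 -2.4326e+02  1.7757e+02  2.0000e-02]
red (84, 46, 40) [498.17  21.47  89.84   0.89]
red (84, 46, 40) [4.8621e+02 9.2820e+01 1.5890e+02 2.0000e-02]
yellow (84, 46, 40) [ 4.7476e+02 -7.5430e+01  6.8300e+00  1.0000e-02]
yellow (84, 46, 40) [474. -75.   0.   1.]
```

View pics/m2.png

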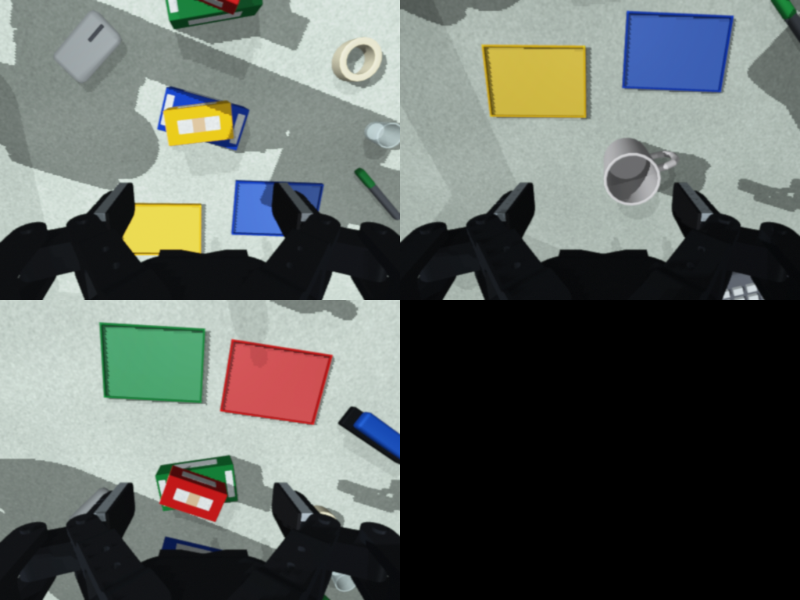

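Trays and small cartons all fit with 1–2 % residual. Next is red: rotate 69.3° and hover above it, then check again before descending.

jog_arm --series '[{"x": -1.35,"y": -8.7,"z": -4,"rx": 0,"ry": 0,"rz": 6.93,"fingers": 85},{"x": -1.35,"y": -8.7,"z": -4,"rx": 0,"ry": 0,"rz": 6.93,"fingers": 85},{"x": -1.35,"y": -8.7,"z": -4,"rx": 0,"ry": 0,"rz": 6.93,"fingers": 85},{"x": -1.35,"y": -8.7,"z": -4,"rx": 0,"ry": 0,"rz": 6.93,"fingers": 85},{"x": -1.35,"y": -8.7,"z": -4,"rx": 0,"ry": 0,"rz": 6.93,"fingers": 85},{"x": -1.35,"y": -8.7,"z": -4,"rx": 0,"ry": 0,"rz": 6.93,"fingers": 85},{"x": -1.35,"y": -8.7,"z": -4,"rx": 0,"ry": 0,"rz": 6.93,"fingers": 85},{"x": -1.35,"y": -8.7,"z": -4,"rx": 0,"ry": 0,"rz": 6.93,"fingers": 85},{"x": -1.35,"y": -8.7,"z": -4,"rx": 0,"ry": 0,"rz": 6.93,"fingers": 85},{"x": -1.35,"y": -8.7,"z": -4,"rx": 0,"ry": 0,"rz": 6.93,"fingers": 85},{"x": 0,"y": 0,"z": 0,"rx": 0,"ry": 0,"rz": 0,"fingers": 85},{"x": 0,"y": 0,"z": 0,"rx": 0,"ry": 0,"rz": 0,"fingers": 85}]'

```text
time_s: 4.47
eef_pos: [486.3, 91.6, 205.2]
tool_rot: [-0.574, -3.089, 0.0]
force: [-0.5, -0.0, -0.1]
gripper_width: 85.0
```

```bash
cat >> h.py <<'E'
def pose():
    s=r.get_state();M=R.from_rotvec(s['tool_rot']).as_matrix()
    print('t',round(s['time_s'],2),'tcp',np.round(s['eef_pos'],1),'yaw(jaw)',round(float(np.rad2deg(np.arctan2(M[1,1],M[0,1]))),2),'down',np.round(M[:,2],3),'w',round(float(s['gripper_width']),1),'F',np.round(s['force'],1),'q',np.round(s['joints'],2))
E
python3 -c "
from h import *
pose();v=keep('red1');print(fit([v['wrist']],'red',SMALL,48,(486,93)))"
```

```text
t 4.47 tcp [486.3  91.6 205.2] yaw(jaw) 68.96 down [-0. -0. -1.] w 85.0 F [-0.5 -0.  -0.1] q [ 0.08 -0.2   2.03  0.    1.31 -1.13]
[4.8682e+02 9.4590e+01 1.5969e+02 2.0000e-02]
```

jog_arm --series '[{"x": 0.3,"y": 0.7,"z": -25,"rx": 0,"ry": 0,"rz": 0.3,"fingers": 85},{"x": 0,"y": 0,"z": -25,"rx": 0,"ry": 0,"rz": 0,"fingers": 85},{"x": 0,"y": 0,"z": -25,"rx": 0,"ry": 0,"rz": 0,"fingers": 75},{"x": 0,"y": 0,"z": -25,"rx": 0,"ry": 0,"rz": 0,"fingers": 70},{"x": 0,"y": 0,"z": -18,"rx": 0,"ry": 0,"rz": 0,"fingers": 65},{"x": 0,"y": 0,"z": -12,"rx": 0,"ry": 0,"rz": 0,"fingers": 65},{"x": 0,"y": 0,"z": -6,"rx": 0,"ry": 0,"rz": 0,"fingers": 65},{"x": 0,"y": 0,"z": 0,"rx": 0,"ry": 0,"rz": 0,"fingers": 58},{"x": 0,"y": 0,"z": 0,"rx": 0,"ry": 0,"rz": 0,"fingers": 52},{"x": 0,"y": 0,"z": 0,"rx": 0,"ry": 0,"rz": 0,"fingers": 47},{"x": 0,"y": 0,"z": 0,"rx": 0,"ry": 0,"rz": 0,"fingers": 42},{"x": 0,"y": 0,"z": 0,"rx": 0,"ry": 0,"rz": 0,"fingers": 38},{"x": 0,"y": 0,"z": 0,"rx": 0,"ry": 0,"rz": 0,"fingers": 38},{"x": 0,"y": 0,"z": 0,"rx": 0,"ry": 0,"rz": 0,"fingers": 38},{"x": 0,"y": 0,"z": 0,"rx": 0,"ry": 0,"rz": 0,"fingers": 38}]' --squeeze 30

```text
time_s: 5.77
eef_pos: [488.2, 93.8, 71.1]
tool_rot: [0.556, 3.089, 0.001]
force: [0.0, 1.1, 6.3]
gripper_width: 45.5
```

jog_arm --series '[{"x": 0,"y": 0,"z": 5,"rx": 0,"ry": 0,"rz": 0,"fingers": 38},{"x": 0,"y": 0,"z": 15,"rx": 0,"ry": 0,"rz": 0,"fingers": 38},{"x": 0,"y": 0,"z": 25,"rx": 0,"ry": 0,"rz": 0,"fingers": 38},{"x": 0,"y": 0,"z": 25,"rx": 0,"ry": 0,"rz": 0,"fingers": 38},{"x": 0,"y": 0,"z": 15,"rx": 0,"ry": 0,"rz": 0,"fingers": 38},{"x": 0,"y": 0,"z": 5,"rx": 0,"ry": 0,"rz": 0,"fingers": 38},{"x": 0,"y": 0,"z": 0,"rx": 0,"ry": 0,"rz": 0,"fingers": 38},{"x": 0,"y": 0,"z": 0,"rx": 0,"ry": 0,"rz": 0,"fingers": 38}]'

```text
time_s: 6.43
eef_pos: [486.1, 93.6, 158.3]
tool_rot: [-0.556, -3.09, 0.001]
force: [-0.4, 0.1, -1.7]
gripper_width: 45.4
```

```bash
python3 -c "
from h import *
pose();v=keep('red2');print(fit([v['wrist']],'red',SMALL,138,(487,93)));pose()"
```

```text
t 6.43 tcp [486.1  93.6 158.3] yaw(jaw) 69.6 down [-0.002 -0.    -1.   ] w 45.4 F [-0.4  0.1 -1.7] q [ 0.08 -0.15  2.07 -0.    1.22 -1.13]
[4.8426e+02 9.4370e+01 1.5953e+02 1.6000e-01]
t 6.48 tcp [485.7  93.6 157.6] yaw(jaw) 69.6 down [-0.003 -0.    -1.   ] w 45.3 F [-0.1 -0.7 -1. ] q [ 0.08 -0.15  2.07 -0.    1.22 -1.13]
```

View pics/red2_wrist.png

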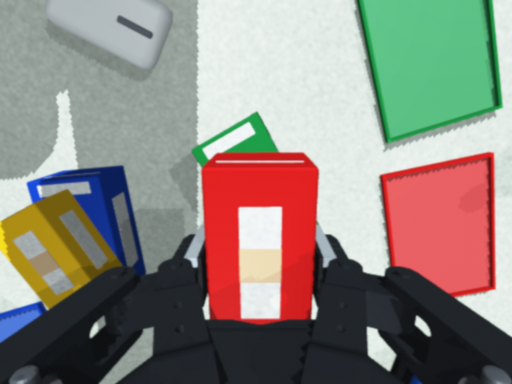

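jog_arm --series '[{"x": 10,"y": 12,"z": 0,"rx": 0,"ry": 0,"rz": 1,"fingers": 38},{"x": 20.5,"y": 25.3,"z": 0,"rx": 0,"ry": 0,"rz": 2,"fingers": 38},{"x": 20.5,"y": 25.3,"z": 0,"rx": 0,"ry": 0,"rz": 2,"fingers": 38},{"x": 20.5,"y": 25.3,"z": 0,"rx": 0,"ry": 0,"rz": 2,"fingers": 38},{"x": 20.5,"y": 25.3,"z": 0,"rx": 0,"ry": 0,"rz": 2,"fingers": 38},{"x": 20.5,"y": 25.3,"z": -10,"rx": 0,"ry": 0,"rz": 2,"fingers": 38},{"x": 10.5,"y": 13.4,"z": -20,"rx": 0,"ry": 0,"rz": 1.3,"fingers": 38},{"x": 0,"y": 0,"z": -25,"rx": 0,"ry": 0,"rz": 0,"fingers": 38},{"x": 0,"y": 0,"z": -25,"rx": 0,"ry": 0,"rz": 0,"fingers": 38},{"x": 0,"y": 0,"z": -20,"rx": 0,"ry": 0,"rz": 0,"fingers": 38},{"x": 0,"y": 0,"z": -15,"rx": 0,"ry": 0,"rz": 0,"fingers": 38},{"x": 0,"y": 0,"z": -8,"rx": 0,"ry": 0,"rz": 0,"fingers": 38},{"x": 0,"y": 0,"z": -5,"rx": 0,"ry": 0,"rz": 0,"fingers": 38},{"x": 0,"y": 0,"z": 0,"rx": 0,"ry": 0,"rz": 0,"fingers": 38},{"x": 0,"y": 0,"z": 0,"rx": 0,"ry": 0,"rz": 0,"fingers": 38}]'

```text
time_s: 7.73
eef_pos: [610.4, 245.7, 32.1]
tool_rot: [0.222, 3.133, 0.001]
force: [-0.3, -0.0, -0.3]
gripper_width: 45.2
```

jog_arm --series '[{"x": 0,"y": 0,"z": -3,"rx": 0,"ry": 0,"rz": 0,"fingers": 38},{"x": 0,"y": 0,"z": -2,"rx": 0,"ry": 0,"rz": 0,"fingers": 38},{"x": 0,"y": 0,"z": -1.5,"rx": 0,"ry": 0,"rz": 0,"fingers": 38},{"x": 0,"y": 0,"z": 0,"rx": 0,"ry": 0,"rz": 0,"fingers": 38},{"x": 0,"y": 0,"z": 0,"rx": 0,"ry": 0,"rz": 0,"fingers": 38}]'

```text
time_s: 8.15
eef_pos: [610.6, 245.8, 26.1]
tool_rot: [0.222, 3.132, 0.001]
force: [-0.6, -0.5, 3.1]
gripper_width: 46.0
```

```bash
python3 -c "
from h import *
pose()"
```

```text
t 8.15 tcp [610.6 245.8  26.1] yaw(jaw) 81.9 down [ 0.002  0.001 -1.   ] w 46.0 F [-0.6 -0.5  3.1] q [ 0.3   0.36  1.77 -0.    1.01 -1.13]
```

jog_arm --series '[{"x": 0,"y": 0,"z": 0,"rx": 0,"ry": 0,"rz": 0,"fingers": 50},{"x": 0,"y": 0,"z": 0,"rx": 0,"ry": 0,"rz": 0,"fingers": 58},{"x": 0,"y": 0,"z": 0,"rx": 0,"ry": 0,"rz": 0,"fingers": 66},{"x": 0,"y": 0,"z": 0,"rx": 0,"ry": 0,"rz": 0,"fingers": 68},{"x": 0,"y": 0,"z": 0,"rx": 0,"ry": 0,"rz": 0,"fingers": 68},{"x": 0,"y": 0,"z": 10,"rx": 0,"ry": 0,"rz": 0,"fingers": 68},{"x": 0,"y": 0,"z": 25,"rx": 0,"ry": 0,"rz": 0,"fingers": 70},{"x": 0,"y": 0,"z": 40,"rx": 0,"ry": 0,"rz": 0,"fingers": 80},{"x": 0,"y": 0,"z": 40,"rx": 0,"ry": 0,"rz": 0,"fingers": 85},{"x": 0,"y": 0,"z": 40,"rx": 0,"ry": 0,"rz": 0,"fingers": 85},{"x": 0,"y": 0,"z": 25,"rx": 0,"ry": 0,"rz": 0,"fingers": 85},{"x": 0,"y": 0,"z": 0,"rx": 0,"ry": 0,"rz": 0,"fingers": 85},{"x": 0,"y": 0,"z": 0,"rx": 0,"ry": 0,"rz": 0,"fingers": 85}]'

```text
time_s: 9.23
eef_pos: [611.1, 246.0, 208.8]
tool_rot: [0.221, 3.128, 0.003]
force: [0.3, 0.4, -1.0]
gripper_width: 85.4
```

```bash
python3 -c "
from h import *
pose();v=keep('red3')
im,c=v['wrist']
# carton is inside same-colour tray: show it
q=proj([[609.8,245.6,43]],c);print(q)"
```

```text
t 9.23 tcp [611.1 246.  208.8] yaw(jaw) 81.9 down [ 0.006  0.002 -1.   ] w 85.4 F [ 0.3  0.4 -1. ] q [ 0.3   0.16  1.67 -0.    1.3  -1.13]
[[259.16353757 172.31462203]]
```

View pics/red3_wrist.png

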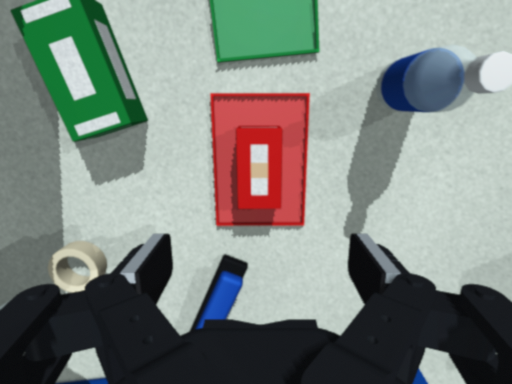

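Run:
```python
from h import *
im,c=pickle.load(open('red3.pkl','rb'))['wrist']
h=cv2.cvtColor(im,cv2.COLOR_RGB2HSV)
print('carton',h[150,245],'floor',h[115,225],'side',h[213,260],'rim',h[160,213])
for s in(205,225): print(s,fit([(im,c,(245,170))],'red',SMALL,3,(610,246),smin=s))
print(fit([(im,c,(222,115))],'red',TRAY,0,(610,246)))
```

```text
carton [  0 220 191] floor [  0 154 204] side [  0 162 123] rim [  1 123 156]
205 [6.1025e+02 2.4629e+02 1.7183e+02 5.0000e-02]Traceback (most recent call last):
  File "<stdin>", line 5, in <module>
  File "h.py", line 39, in fit
    m=mask(v[0],col,s,smin);ys,xs=np.nonzero(m)
  File "h.py", line 29, in mask
    ys,xs=np.nonzero(m);i=np.argmin((xs-seed[0])**2+(ys-seed[1])**2)
                          ~~~~~~~~~^^^^^^^^^^^^^^^^^^^^^^^^^^^^^^^^^
    return _wrapfunc(a, 'argmin', axis=axis, out=out, **kwds)
    return bound(*args, **kwds)
ValueError: attempt to get argmin of an empty sequence
```

Red is centred within about 1 mm. Next is the green carton, now uncovered.

jog_arm --series '[{"x": -19,"y": -25,"z": 5,"rx": 0,"ry": 0,"rz": 2.5,"fingers": 85},{"x": -19,"y": -25,"z": 5,"rx": 0,"ry": 0,"rz": 2.5,"fingers": 85},{"x": -19,"y": -25,"z": 5,"rx": 0,"ry": 0,"rz": 2.5,"fingers": 85},{"x": -19,"y": -25,"z": 5,"rx": 0,"ry": 0,"rz": 2.5,"fingers": 85},{"x": -19,"y": -25,"z": 5,"rx": 0,"ry": 0,"rz": 2.5,"fingers": 85},{"x": -19,"y": -26,"z": 5,"rx": 0,"ry": 0,"rz": 2.5,"fingers": 85},{"x": 0,"y": 0,"z": 0,"rx": 0,"ry": 0,"rz": 0,"fingers": 85},{"x": 0,"y": 0,"z": 0,"rx": 0,"ry": 0,"rz": 0,"fingers": 85},{"x": 0,"y": 0,"z": 0,"rx": 0,"ry": 0,"rz": 0,"fingers": 85}]'

```text
time_s: 10.03
eef_pos: [495.3, 94.6, 233.4]
tool_rot: [0.188, -3.134, -0.0]
force: [0.2, 0.4, -0.2]
gripper_width: 85.1
```

```bash
python3 -c "
from h import *
pose();v=keep('green1');print(fit([v['wrist']],'green',BIG,0,(495,95)))
print(fit([v['wrist']],'green',BIG,0,(495,95),smin=80))"
```

```text
t 10.03 tcp [495.3  94.6 233.4] yaw(jaw) 96.86 down [-0.002  0.    -1.   ] w 85.1 F [ 0.2  0.4 -0.2] q [ 0.08 -0.2   1.98  0.    1.36 -1.61]
[4.9138e+02 9.2600e+01 8.8500e+00 2.0000e-02]
[4.9113e+02 9.2400e+01 8.5300e+00 1.0000e-02]
```

View pics/green1_wrist.png

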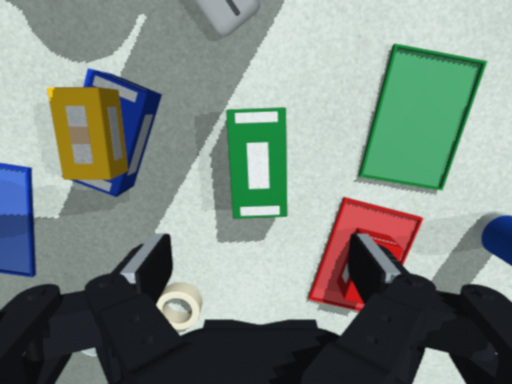

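jog_arm --series '[{"x": -4.5,"y": -2.2,"z": -20,"rx": 0,"ry": 0,"rz": 1.8,"fingers": 85},{"x": 0,"y": 0,"z": -35,"rx": 0,"ry": 0,"rz": 0,"fingers": 85},{"x": 0,"y": 0,"z": -35,"rx": 0,"ry": 0,"rz": 0,"fingers": 85},{"x": 0,"y": 0,"z": -35,"rx": 0,"ry": 0,"rz": 0,"fingers": 85},{"x": 0,"y": 0,"z": -30,"rx": 0,"ry": 0,"rz": 0,"fingers": 85},{"x": 0,"y": 0,"z": -25,"rx": 0,"ry": 0,"rz": 0,"fingers": 85},{"x": 0,"y": 0,"z": -16,"rx": 0,"ry": 0,"rz": 0,"fingers": 85},{"x": 0,"y": 0,"z": -10,"rx": 0,"ry": 0,"rz": 0,"fingers": 85},{"x": 0,"y": 0,"z": 0,"rx": 0,"ry": 0,"rz": 0,"fingers": 78},{"x": 0,"y": 0,"z": 0,"rx": 0,"ry": 0,"rz": 0,"fingers": 72},{"x": 0,"y": 0,"z": 0,"rx": 0,"ry": 0,"rz": 0,"fingers": 66},{"x": 0,"y": 0,"z": 0,"rx": 0,"ry": 0,"rz": 0,"fingers": 62},{"x": 0,"y": 0,"z": 0,"rx": 0,"ry": 0,"rz": 0,"fingers": 58},{"x": 0,"y": 0,"z": 0,"rx": 0,"ry": 0,"rz": 0,"fingers": 54},{"x": 0,"y": 0,"z": 0,"rx": 0,"ry": 0,"rz": 0,"fingers": 54},{"x": 0,"y": 0,"z": 0,"rx": 0,"ry": 0,"rz": 0,"fingers": 54},{"x": 0,"y": 0,"z": 0,"rx": 0,"ry": 0,"rz": 0,"fingers": 54}]' --squeeze 35

```text
time_s: 11.5
eef_pos: [492.9, 92.5, 30.7]
tool_rot: [-0.238, 3.129, 0.0]
force: [-0.6, 1.1, 5.5]
gripper_width: 61.4
```

jog_arm --series '[{"x": 0,"y": 0,"z": 5,"rx": 0,"ry": 0,"rz": 0,"fingers": 54},{"x": 0,"y": 0,"z": 15,"rx": 0,"ry": 0,"rz": 0,"fingers": 54},{"x": 0,"y": 0,"z": 25,"rx": 0,"ry": 0,"rz": 0,"fingers": 54},{"x": 0,"y": 0,"z": 25,"rx": 0,"ry": 0,"rz": 0,"fingers": 54},{"x": -4,"y": 10,"z": 10,"rx": 0,"ry": 0,"rz": -0.6,"fingers": 54},{"x": -8,"y": 22,"z": 0,"rx": 0,"ry": 0,"rz": -1.5,"fingers": 54},{"x": -10,"y": 27,"z": 0,"rx": 0,"ry": 0,"rz": -1.7,"fingers": 54},{"x": -10,"y": 27,"z": 0,"rx": 0,"ry": 0,"rz": -1.7,"fingers": 54},{"x": -10,"y": 27,"z": 0,"rx": 0,"ry": 0,"rz": -1.7,"fingers": 54},{"x": -10,"y": 27,"z": 0,"rx": 0,"ry": 0,"rz": -1.7,"fingers": 54},{"x": -9,"y": 25,"z": 0,"rx": 0,"ry": 0,"rz": -1.7,"fingers": 54},{"x": -5.7,"y": 15.7,"z": -5,"rx": 0,"ry": 0,"rz": -1,"fingers": 54},{"x": 0,"y": 0,"z": -15,"rx": 0,"ry": 0,"rz": 0,"fingers": 54},{"x": 0,"y": 0,"z": -20,"rx": 0,"ry": 0,"rz": 0,"fingers": 54},{"x": 0,"y": 0,"z": -15,"rx": 0,"ry": 0,"rz": 0,"fingers": 54},{"x": 0,"y": 0,"z": -10,"rx": 0,"ry": 0,"rz": 0,"fingers": 54},{"x": 0,"y": 0,"z": -4,"rx": 0,"ry": 0,"rz": 0,"fingers": 54},{"x": 0,"y": 0,"z": 0,"rx": 0,"ry": 0,"rz": 0,"fingers": 54},{"x": 0,"y": 0,"z": 0,"rx": 0,"ry": 0,"rz": 0,"fingers": 54}]'

```text
time_s: 13.08
eef_pos: [424.8, 273.0, 40.1]
tool_rot: [0.08, 3.14, 0.0]
force: [1.0, 0.1, -2.4]
gripper_width: 61.5
```

```bash
python3 -c "
from h import *
pose()"
```

```text
t 13.08 tcp [424.8 273.   40.1] yaw(jaw) 87.08 down [ 0.  0. -1.] w 61.5 F [ 1.   0.1 -2.4] q [ 0.46  0.03  2.12  0.    0.99 -1.05]
```

jog_arm --series '[{"x": 0,"y": 0,"z": -4,"rx": 0,"ry": 0,"rz": 0,"fingers": 54},{"x": 0,"y": 0,"z": -2.5,"rx": 0,"ry": 0,"rz": 0,"fingers": 54},{"x": 0,"y": 0,"z": -1.5,"rx": 0,"ry": 0,"rz": 0,"fingers": 54},{"x": 0,"y": 0,"z": 0,"rx": 0,"ry": 0,"rz": 0,"fingers": 54},{"x": 0,"y": 0,"z": 0,"rx": 0,"ry": 0,"rz": 0,"fingers": 54}]'

```text
time_s: 13.5
eef_pos: [425.4, 273.4, 33.7]
tool_rot: [0.08, 3.139, 0.001]
force: [-2.5, -1.4, 6.6]
gripper_width: 61.3
```

jog_arm --series '[{"x": 0,"y": 0,"z": 0,"rx": 0,"ry": 0,"rz": 0,"fingers": 66},{"x": 0,"y": 0,"z": 0,"rx": 0,"ry": 0,"rz": 0,"fingers": 72},{"x": 0,"y": 0,"z": 0,"rx": 0,"ry": 0,"rz": 0,"fingers": 78},{"x": 0,"y": 0,"z": 0,"rx": 0,"ry": 0,"rz": 0,"fingers": 84},{"x": 0,"y": 0,"z": 0,"rx": 0,"ry": 0,"rz": 0,"fingers": 85},{"x": 0,"y": 0,"z": 0,"rx": 0,"ry": 0,"rz": 0,"fingers": 85},{"x": 0,"y": 0,"z": 10,"rx": 0,"ry": 0,"rz": 0,"fingers": 85},{"x": 0,"y": 0,"z": 25,"rx": 0,"ry": 0,"rz": 0,"fingers": 85},{"x": 0,"y": 0,"z": 40,"rx": 0,"ry": 0,"rz": 0,"fingers": 85},{"x": 0,"y": 0,"z": 40,"rx": 0,"ry": 0,"rz": 0,"fingers": 85},{"x": 0,"y": 0,"z": 40,"rx": 0,"ry": 0,"rz": 0,"fingers": 85},{"x": 0,"y": 0,"z": 30,"rx": 0,"ry": 0,"rz": 0,"fingers": 85},{"x": 0,"y": 0,"z": 18,"rx": 0,"ry": 0,"rz": 0,"fingers": 85},{"x": 0,"y": 0,"z": 0,"rx": 0,"ry": 0,"rz": 0,"fingers": 85},{"x": 0,"y": 0,"z": 0,"rx": 0,"ry": 0,"rz": 0,"fingers": 85}]'

```text
time_s: 14.75
eef_pos: [425.1, 273.3, 236.6]
tool_rot: [0.079, 3.138, 0.002]
force: [0.4, 0.1, -0.8]
gripper_width: 85.3
```

```bash
cat > chk.py <<'E'
import sys
from h import *
pose();name,col,x,y,kind=sys.argv[1:6];x,y=float(x),float(y);d=SMALL if kind=='s' else BIG
v=keep(name);im,c=v['wrist']
h=cv2.cvtColor(im,cv2.COLOR_RGB2HSV);t=fit([(im,c)],col,TRAY,0,(x,y),80);print('tray',t)
a=np.deg2rad(t[2]);u=np.array([np.cos(a),np.sin(a)]);w=np.array([-u[1],u[0]])
def px(p,z): return proj([[*p,z]],c)[0]
s=[]
for p,z in((np.array(t[:2])+u*d[0]*.25+w*d[1]*.35,d[2]+3),(np.array(t[:2])-u*68,3)):
    q=px(p,z);s.append((q,h[int(q[1]),int(q[0])]));print(np.round(q),s[-1][1])
thr=(int(s[0][1][1])+int(s[1][1][1]))//2
print('carton',thr,fit([(im,c,s[0][0])],col,d,3,(x,y),thr))
E
python3 chk.py green3 green 424.6 273.2 b
```

```text
t 14.75 tcp [425.1 273.3 236.6] yaw(jaw) 87.1 down [ 0.003  0.001 -1.   ] w 85.3 F [ 0.4  0.1 -0.8] q [ 0.47 -0.2   1.98  0.    1.36 -1.06]
tray [4.2433e+02 2.7548e+02 1.7705e+02 1.0000e-02]
[241. 141.] [ 70 212 112]
[261. 213.] [ 93  11 207]
carton 111 [4.0872e+02 2.6132e+02 1.7705e+02 3.9000e-01]
```

View pics/green3_wrist.png

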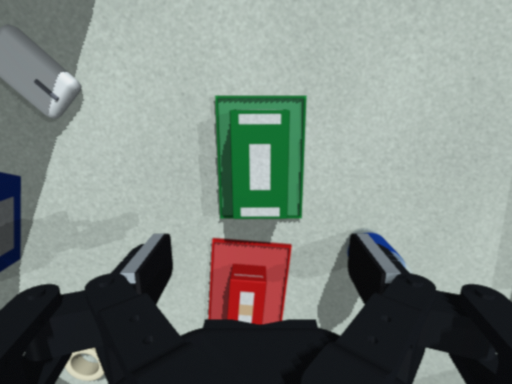

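Run:
```python
from h import *
im,c=pickle.load(open('green3.pkl','rb'))['wrist']
h=cv2.cvtColor(im,cv2.COLOR_RGB2HSV)
print('top',h[141,241],'floor',h[141,297],'left',h[165,226],h[120,225])
for s in(185,195,200,205):
    m=mask(im,'green',(241,141),s);ys,xs=np.nonzero(m);print(s,xs.min(),xs.max(),ys.min(),ys.max(),fit([(im,c,(241,141))],'green',BIG,3,(424.6,273.2),s))
print(np.round(proj(box((424.6,273.2,np.deg2rad(-2.93)),BIG,3),c)).tolist())
```

```text
top [ 70 212 112] floor [ 72 142 140] left [ 72 138  72] [ 72 141 130]
185 231 289 111 218 [4.2388e+02 2.7386e+02 1.7717e+02 3.0000e-02]
195 232 289 111 218 [4.2436e+02 2.7385e+02 1.7784e+02 4.0000e-02]
200 232 289 112 218 [4.2507e+02 2.7430e+02 1.7697e+02 5.0000e-02]
205 232 288 112 218 [4.2510e+02 2.7418e+02 1.7704e+02 6.0000e-02]
[[233.0, 111.0], [229.0, 112.0], [286.0, 111.0], [290.0, 112.0], [236.0, 207.0], [232.0, 221.0], [284.0, 207.0], [287.0, 221.0]]
```

Green is centred within about 1 mm too. On to yellow.

jog_arm --series '[{"x": 5,"y": -34.9,"z": -2,"rx": 0,"ry": 0,"rz": 0.97,"fingers": 85},{"x": 5,"y": -34.9,"z": -2,"rx": 0,"ry": 0,"rz": 0.97,"fingers": 85},{"x": 5,"y": -34.9,"z": -2,"rx": 0,"ry": 0,"rz": 0.97,"fingers": 85},{"x": 5,"y": -34.9,"z": -2,"rx": 0,"ry": 0,"rz": 0.97,"fingers": 85},{"x": 5,"y": -34.9,"z": -2,"rx": 0,"ry": 0,"rz": 0.97,"fingers": 85},{"x": 5,"y": -34.9,"z": -2,"rx": 0,"ry": 0,"rz": 0.97,"fingers": 85},{"x": 5,"y": -34.9,"z": -2,"rx": 0,"ry": 0,"rz": 0.97,"fingers": 85},{"x": 5,"y": -34.9,"z": -2,"rx": 0,"ry": 0,"rz": 0.97,"fingers": 85},{"x": 5,"y": -34.9,"z": -2,"rx": 0,"ry": 0,"rz": 0.97,"fingers": 85},{"x": 5,"y": -34.5,"z": -2,"rx": 0,"ry": 0,"rz": 0.97,"fingers": 85},{"x": 0,"y": 0,"z": 0,"rx": 0,"ry": 0,"rz": 0,"fingers": 85},{"x": 0,"y": 0,"z": 0,"rx": 0,"ry": 0,"rz": 0,"fingers": 85},{"x": 0,"y": 0,"z": 0,"rx": 0,"ry": 0,"rz": 0,"fingers": 85}]'

```text
time_s: 15.88
eef_pos: [473.6, -75.2, 212.8]
tool_rot: [0.185, -3.133, -0.003]
force: [0.6, -0.1, -0.5]
gripper_width: 85.2
```

```bash
python3 -c "
from h import *
pose();v=keep('yel1');print(fit([v['wrist']],'yellow',SMALL,48,(474.8,-75.4)),fit([v['wrist']],'yellow',SMALL,48,(474.8,-75.4),150))"
```

```text
t 15.88 tcp [473.6 -75.2 212.8] yaw(jaw) 96.76 down [-0.004  0.001 -1.   ] w 85.2 F [ 0.6 -0.1 -0.5] q [-0.27 -0.24  2.05  0.    1.33 -1.96]
[ 4.7457e+02 -7.3370e+01  6.5800e+00  2.0000e-02] [ 4.7465e+02 -7.3500e+01  6.6200e+00  2.0000e-02]
```

jog_arm --series '[{"x": -0.6,"y": 1,"z": -25,"rx": 0,"ry": 0,"rz": 0,"fingers": 85},{"x": 0,"y": 0,"z": -30,"rx": 0,"ry": 0,"rz": 0,"fingers": 85},{"x": 0,"y": 0,"z": -30,"rx": 0,"ry": 0,"rz": 0,"fingers": 75},{"x": 0,"y": 0,"z": -25,"rx": 0,"ry": 0,"rz": 0,"fingers": 70},{"x": 0,"y": 0,"z": -18,"rx": 0,"ry": 0,"rz": 0,"fingers": 65},{"x": 0,"y": 0,"z": -11,"rx": 0,"ry": 0,"rz": 0,"fingers": 65},{"x": 0,"y": 0,"z": -6,"rx": 0,"ry": 0,"rz": 0,"fingers": 65},{"x": 0,"y": 0,"z": 0,"rx": 0,"ry": 0,"rz": 0,"fingers": 58},{"x": 0,"y": 0,"z": 0,"rx": 0,"ry": 0,"rz": 0,"fingers": 52},{"x": 0,"y": 0,"z": 0,"rx": 0,"ry": 0,"rz": 0,"fingers": 47},{"x": 0,"y": 0,"z": 0,"rx": 0,"ry": 0,"rz": 0,"fingers": 42},{"x": 0,"y": 0,"z": 0,"rx": 0,"ry": 0,"rz": 0,"fingers": 38},{"x": 0,"y": 0,"z": 0,"rx": 0,"ry": 0,"rz": 0,"fingers": 38},{"x": 0,"y": 0,"z": 0,"rx": 0,"ry": 0,"rz": 0,"fingers": 38},{"x": 0,"y": 0,"z": 0,"rx": 0,"ry": 0,"rz": 0,"fingers": 38}]' --squeeze 30

```text
time_s: 17.18
eef_pos: [475.3, -74.8, 71.5]
tool_rot: [-0.186, 3.133, -0.001]
force: [-0.9, 1.5, 6.9]
gripper_width: 45.5
```

jog_arm --series '[{"x": 0,"y": 0,"z": 5,"rx": 0,"ry": 0,"rz": 0,"fingers": 38},{"x": 0,"y": 0,"z": 15,"rx": 0,"ry": 0,"rz": 0,"fingers": 38},{"x": 0,"y": 0,"z": 20,"rx": 0,"ry": 0,"rz": 0,"fingers": 38},{"x": 0,"y": 0,"z": 10,"rx": 0,"ry": 0,"rz": 0,"fingers": 38},{"x": -5,"y": -14,"z": 0,"rx": 0,"ry": 0,"rz": -0.5,"fingers": 38},{"x": -10,"y": -28,"z": 0,"rx": 0,"ry": 0,"rz": -1,"fingers": 38},{"x": -10,"y": -28,"z": 0,"rx": 0,"ry": 0,"rz": -1,"fingers": 38},{"x": -10,"y": -28,"z": 0,"rx": 0,"ry": 0,"rz": -1,"fingers": 38},{"x": -10,"y": -28,"z": 0,"rx": 0,"ry": 0,"rz": -1,"fingers": 38},{"x": -10,"y": -28,"z": 0,"rx": 0,"ry": 0,"rz": -1,"fingers": 38},{"x": -10,"y": -28,"z": 0,"rx": 0,"ry": 0,"rz": -1,"fingers": 38},{"x": -10,"y": -27,"z": -10,"rx": 0,"ry": 0,"rz": -0.85,"fingers": 38},{"x": 0,"y": 0,"z": -20,"rx": 0,"ry": 0,"rz": 0,"fingers": 38},{"x": 0,"y": 0,"z": -20,"rx": 0,"ry": 0,"rz": 0,"fingers": 38},{"x": 0,"y": 0,"z": -20,"rx": 0,"ry": 0,"rz": 0,"fingers": 38},{"x": 0,"y": 0,"z": -12,"rx": 0,"ry": 0,"rz": 0,"fingers": 38},{"x": 0,"y": 0,"z": -6,"rx": 0,"ry": 0,"rz": 0,"fingers": 38},{"x": 0,"y": 0,"z": 0,"rx": 0,"ry": 0,"rz": 0,"fingers": 38},{"x": 0,"y": 0,"z": 0,"rx": 0,"ry": 0,"rz": 0,"fingers": 38}]'

```text
time_s: 18.77
eef_pos: [399.3, -283.6, 32.2]
tool_rot: [0.015, 3.141, -0.0]
force: [0.2, -0.2, -1.6]
gripper_width: 45.8
```

jog_arm --series '[{"x": 0,"y": 0,"z": -3.5,"rx": 0,"ry": 0,"rz": 0,"fingers": 38},{"x": 0,"y": 0,"z": -2,"rx": 0,"ry": 0,"rz": 0,"fingers": 38},{"x": 0,"y": 0,"z": -1.5,"rx": 0,"ry": 0,"rz": 0,"fingers": 38},{"x": 0,"y": 0,"z": 0,"rx": 0,"ry": 0,"rz": 0,"fingers": 38},{"x": 0,"y": 0,"z": 0,"rx": 0,"ry": 0,"rz": 0,"fingers": 38}]'

```text
time_s: 19.18
eef_pos: [399.8, -284.1, 26.5]
tool_rot: [0.015, 3.14, -0.002]
force: [-1.7, 1.8, 5.9]
gripper_width: 45.5
```

jog_arm --series '[{"x": 0,"y": 0,"z": 0,"rx": 0,"ry": 0,"rz": 0,"fingers": 50},{"x": 0,"y": 0,"z": 0,"rx": 0,"ry": 0,"rz": 0,"fingers": 58},{"x": 0,"y": 0,"z": 0,"rx": 0,"ry": 0,"rz": 0,"fingers": 66},{"x": 0,"y": 0,"z": 0,"rx": 0,"ry": 0,"rz": 0,"fingers": 68},{"x": 0,"y": 0,"z": 0,"rx": 0,"ry": 0,"rz": 0,"fingers": 68},{"x": 0,"y": 0,"z": 10,"rx": 0,"ry": 0,"rz": 0,"fingers": 68},{"x": 0,"y": 0,"z": 25,"rx": 0,"ry": 0,"rz": 0,"fingers": 70},{"x": 0,"y": 0,"z": 40,"rx": 0,"ry": 0,"rz": 0,"fingers": 80},{"x": 0,"y": 0,"z": 40,"rx": 0,"ry": 0,"rz": 0,"fingers": 85},{"x": 0,"y": 0,"z": 40,"rx": 0,"ry": 0,"rz": 0,"fingers": 85},{"x": 0,"y": 0,"z": 40,"rx": 0,"ry": 0,"rz": 0,"fingers": 85},{"x": 0,"y": 0,"z": 15,"rx": 0,"ry": 0,"rz": 0,"fingers": 85},{"x": 0,"y": 0,"z": 0,"rx": 0,"ry": 0,"rz": 0,"fingers": 85},{"x": 0,"y": 0,"z": 0,"rx": 0,"ry": 0,"rz": 0,"fingers": 85}]'

```text
time_s: 20.35
eef_pos: [399.4, -283.9, 236.6]
tool_rot: [0.015, 3.139, -0.003]
force: [-0.4, -0.4, -0.6]
gripper_width: 85.0
```

Run:
```python
from h import *
pose();v=keep('yel3');im,c=v['wrist']
q=proj([[399,-283.4,43],[425,-270,43],[340,-283.4,3]],c);print(q)
h=cv2.cvtColor(im,cv2.COLOR_RGB2HSV);print([h[int(b),int(a)] for a,b in q])
```

```text
t 20.35 tcp [ 399.4 -283.9  236.6] yaw(jaw) 89.45 down [ 0.002 -0.002 -1.   ] w 85.0 F [-0.4 -0.4 -0.6] q [-0.73 -0.24  2.01 -0.    1.36 -2.29]
[[260.91529823 168.06049933]
 [273.00654667 190.53472092]
 [260.35380372 112.1596817 ]]
[array([ 18,  75, 188], dtype=uint8), array([ 24, 229, 206], dtype=uint8), array([ 25, 171, 212], dtype=uint8)]
```

View pics/yel3_wrist.png

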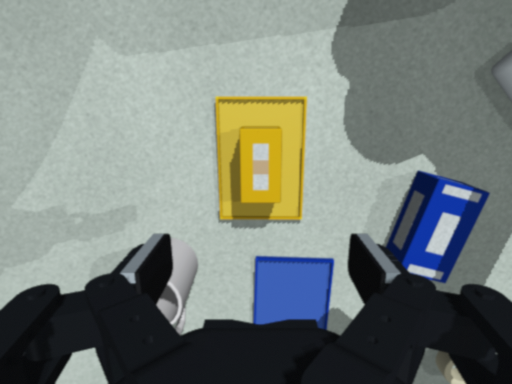

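Yellow is centred, upright and straight. Next, locate blue.

Run:
```python
from h import *
im,c=pickle.load(open('yel3.pkl','rb'))['wrist']
print('yc',[fit([(im,c,(246,150))],'yellow',SMALL,3,(399,-283),s) for s in(200,210)],'tray',fit([(im,c,(230,115))],'yellow',TRAY,0,(399,-283),100))
print('blue',fit([(im,c,(460,190))],'blue',BIG,0,(475,-70),100))
```

```text
yc [array([ 3.9945e+02, -2.8319e+02,  1.7942e+02,  3.0000e-02]), array([ 3.9997e+02, -2.8310e+02,  1.7901e+02,  3.0000e-02])] tray [ 3.9842e+02 -2.8259e+02  1.7940e+02  2.0000e-02]
blue [ 4.7868e+02 -7.2540e+01  1.6394e+02  4.0000e-02]
```

jog_arm --series '[{"x": 11.3,"y": 30.1,"z": -2,"rx": 0,"ry": 0,"rz": -2.2,"fingers": 85},{"x": 11.3,"y": 30.1,"z": -2,"rx": 0,"ry": 0,"rz": -2.2,"fingers": 85},{"x": 11.3,"y": 30.1,"z": -2,"rx": 0,"ry": 0,"rz": -2.2,"fingers": 85},{"x": 11.3,"y": 30.1,"z": -2,"rx": 0,"ry": 0,"rz": -2.2,"fingers": 85},{"x": 11.3,"y": 30.1,"z": -2,"rx": 0,"ry": 0,"rz": -2.2,"fingers": 85},{"x": 11.3,"y": 30.1,"z": -2,"rx": 0,"ry": 0,"rz": -2.2,"fingers": 85},{"x": 11.2,"y": 30.8,"z": -2,"rx": 0,"ry": 0,"rz": -2.2,"fingers": 85},{"x": 0,"y": 0,"z": 0,"rx": 0,"ry": 0,"rz": 0,"fingers": 85},{"x": 0,"y": 0,"z": 0,"rx": 0,"ry": 0,"rz": 0,"fingers": 85},{"x": 0,"y": 0,"z": 0,"rx": 0,"ry": 0,"rz": 0,"fingers": 85}]'

```text
time_s: 21.23
eef_pos: [477.0, -71.9, 218.8]
tool_rot: [-0.434, -3.108, -0.0]
force: [0.3, -1.7, -0.2]
gripper_width: 85.3
```

```bash
python3 -c "
from h import *
pose();v=keep('blue1');print(fit([v['wrist']],'blue',BIG,0,(478,-72)),fit([v['wrist']],'blue',BIG,0,(478,-72),80))"
```

```text
t 21.23 tcp [477.  -71.9 218.8] yaw(jaw) 74.1 down [-0.004  0.001 -1.   ] w 85.3 F [ 0.3 -1.7 -0.2] q [-0.26 -0.24  2.04 -0.    1.34 -1.55]
[ 4.7961e+02 -7.3580e+01  1.6466e+02  1.0000e-02] [ 4.7949e+02 -7.3430e+01  1.6451e+02  1.0000e-02]
```

jog_arm --series '[{"x": 0.2,"y": -2,"z": -20,"rx": 0,"ry": 0,"rz": 0.5,"fingers": 85},{"x": 0,"y": 0,"z": -35,"rx": 0,"ry": 0,"rz": 0,"fingers": 85},{"x": 0,"y": 0,"z": -35,"rx": 0,"ry": 0,"rz": 0,"fingers": 85},{"x": 0,"y": 0,"z": -30,"rx": 0,"ry": 0,"rz": 0,"fingers": 85},{"x": 0,"y": 0,"z": -26,"rx": 0,"ry": 0,"rz": 0,"fingers": 85},{"x": 0,"y": 0,"z": -22,"rx": 0,"ry": 0,"rz": 0,"fingers": 85},{"x": 0,"y": 0,"z": -15,"rx": 0,"ry": 0,"rz": 0,"fingers": 85},{"x": 0,"y": 0,"z": -9,"rx": 0,"ry": 0,"rz": 0,"fingers": 85},{"x": 0,"y": 0,"z": 0,"rx": 0,"ry": 0,"rz": 0,"fingers": 78},{"x": 0,"y": 0,"z": 0,"rx": 0,"ry": 0,"rz": 0,"fingers": 72},{"x": 0,"y": 0,"z": 0,"rx": 0,"ry": 0,"rz": 0,"fingers": 66},{"x": 0,"y": 0,"z": 0,"rx": 0,"ry": 0,"rz": 0,"fingers": 62},{"x": 0,"y": 0,"z": 0,"rx": 0,"ry": 0,"rz": 0,"fingers": 58},{"x": 0,"y": 0,"z": 0,"rx": 0,"ry": 0,"rz": 0,"fingers": 54},{"x": 0,"y": 0,"z": 0,"rx": 0,"ry": 0,"rz": 0,"fingers": 54},{"x": 0,"y": 0,"z": 0,"rx": 0,"ry": 0,"rz": 0,"fingers": 54},{"x": 0,"y": 0,"z": 0,"rx": 0,"ry": 0,"rz": 0,"fingers": 54}]' --squeeze 35

```text
time_s: 22.7
eef_pos: [479.6, -74.6, 30.6]
tool_rot: [0.422, 3.11, -0.001]
force: [-0.3, -0.6, 6.8]
gripper_width: 61.3
```

jog_arm --series '[{"x": 0,"y": 0,"z": 5,"rx": 0,"ry": 0,"rz": 0,"fingers": 54},{"x": 0,"y": 0,"z": 15,"rx": 0,"ry": 0,"rz": 0,"fingers": 54},{"x": 0,"y": 0,"z": 25,"rx": 0,"ry": 0,"rz": 0,"fingers": 54},{"x": 0,"y": 0,"z": 25,"rx": 0,"ry": 0,"rz": 0,"fingers": 54},{"x": 8,"y": -10,"z": 10,"rx": 0,"ry": 0,"rz": 0.8,"fingers": 54},{"x": 17,"y": -22,"z": 0,"rx": 0,"ry": 0,"rz": 1.7,"fingers": 54},{"x": 20,"y": -26,"z": 0,"rx": 0,"ry": 0,"rz": 2,"fingers": 54},{"x": 20,"y": -26,"z": 0,"rx": 0,"ry": 0,"rz": 2,"fingers": 54},{"x": 20,"y": -26,"z": 0,"rx": 0,"ry": 0,"rz": 2,"fingers": 54},{"x": 20,"y": -26,"z": 0,"rx": 0,"ry": 0,"rz": 2,"fingers": 54},{"x": 17,"y": -22,"z": 0,"rx": 0,"ry": 0,"rz": 1.7,"fingers": 54},{"x": 8.2,"y": -10.3,"z": -5,"rx": 0,"ry": 0,"rz": 0.8,"fingers": 54},{"x": 0,"y": 0,"z": -15,"rx": 0,"ry": 0,"rz": 0,"fingers": 54},{"x": 0,"y": 0,"z": -20,"rx": 0,"ry": 0,"rz": 0,"fingers": 54},{"x": 0,"y": 0,"z": -15,"rx": 0,"ry": 0,"rz": 0,"fingers": 54},{"x": 0,"y": 0,"z": -10,"rx": 0,"ry": 0,"rz": 0,"fingers": 54},{"x": 0,"y": 0,"z": -4,"rx": 0,"ry": 0,"rz": 0,"fingers": 54},{"x": 0,"y": 0,"z": 0,"rx": 0,"ry": 0,"rz": 0,"fingers": 54},{"x": 0,"y": 0,"z": 0,"rx": 0,"ry": 0,"rz": 0,"fingers": 54}]'

```text
time_s: 24.28
eef_pos: [608.4, -242.1, 40.0]
tool_rot: [0.067, 3.141, -0.0]
force: [0.8, 0.4, -1.3]
gripper_width: 61.6
```

jog_arm --series '[{"x": 0,"y": 0,"z": -4,"rx": 0,"ry": 0,"rz": 0,"fingers": 54},{"x": 0,"y": 0,"z": -2.5,"rx": 0,"ry": 0,"rz": 0,"fingers": 54},{"x": 0,"y": 0,"z": -1.5,"rx": 0,"ry": 0,"rz": 0,"fingers": 54},{"x": 0,"y": 0,"z": 0,"rx": 0,"ry": 0,"rz": 0,"fingers": 54},{"x": 0,"y": 0,"z": 0,"rx": 0,"ry": 0,"rz": 0,"fingers": 54}]'

```text
time_s: 24.7
eef_pos: [609.2, -242.8, 33.6]
tool_rot: [0.067, 3.139, -0.001]
force: [-1.8, 1.1, 5.7]
gripper_width: 61.5
```

Contact with the tray floor is confirmed; releasing and rising.

jog_arm --series '[{"x": 0,"y": 0,"z": 0,"rx": 0,"ry": 0,"rz": 0,"fingers": 66},{"x": 0,"y": 0,"z": 0,"rx": 0,"ry": 0,"rz": 0,"fingers": 72},{"x": 0,"y": 0,"z": 0,"rx": 0,"ry": 0,"rz": 0,"fingers": 78},{"x": 0,"y": 0,"z": 0,"rx": 0,"ry": 0,"rz": 0,"fingers": 84},{"x": 0,"y": 0,"z": 0,"rx": 0,"ry": 0,"rz": 0,"fingers": 85},{"x": 0,"y": 0,"z": 0,"rx": 0,"ry": 0,"rz": 0,"fingers": 85},{"x": 0,"y": 0,"z": 10,"rx": 0,"ry": 0,"rz": 0,"fingers": 85},{"x": 0,"y": 0,"z": 25,"rx": 0,"ry": 0,"rz": 0,"fingers": 85},{"x": 0,"y": 0,"z": 40,"rx": 0,"ry": 0,"rz": 0,"fingers": 85},{"x": 0,"y": 0,"z": 40,"rx": 0,"ry": 0,"rz": 0,"fingers": 85},{"x": 0,"y": 0,"z": 40,"rx": 0,"ry": 0,"rz": 0,"fingers": 85},{"x": 0,"y": 0,"z": 30,"rx": 0,"ry": 0,"rz": 0,"fingers": 85},{"x": 0,"y": 0,"z": 18,"rx": 0,"ry": 0,"rz": 0,"fingers": 85},{"x": 0,"y": 0,"z": 0,"rx": 0,"ry": 0,"rz": 0,"fingers": 85},{"x": 0,"y": 0,"z": 0,"rx": 0,"ry": 0,"rz": 0,"fingers": 85}]'

```text
time_s: 25.95
eef_pos: [609.0, -242.7, 237.0]
tool_rot: [0.067, 3.138, -0.002]
force: [-0.2, -0.2, -0.3]
gripper_width: 84.9
```

Run:
```python
from h import *
pose();v=keep('blue3',('wrist','side'));im,c=v['wrist']
q=proj([[635,-220,51],[538,-240,3]],c);h=cv2.cvtColor(im,cv2.COLOR_RGB2HSV);print(np.round(q).tolist(),[h[int(b),int(a)].tolist() for a,b in q])
print('tray',fit([(im,c,q[1])],'blue',TRAY,0,(609,-242),80))
for s in(190,205,215,225): print(s,fit([(im,c,q[0])],'blue',BIG,3,(609,-242),s))
cv2.imwrite('pics/fin.png',np.hstack([cv2.resize(im,(400,300)),cv2.resize(v['side'][0],(400,300))])[:,:,::-1])
```

```text
t 25.95 tcp [ 609.  -242.7  237. ] yaw(jaw) 87.55 down [ 0.003 -0.002 -1.   ] w 84.9 F [-0.2 -0.2 -0.3] q [-0.46  0.14  1.65 -0.    1.35 -1.99]
[[282.0, 192.0], [260.0, 102.0]] [[112, 229, 186], [111, 167, 131]]
tray [ 6.0830e+02 -2.4132e+02  1.7749e+02  2.0000e-02]
190 [ 6.0784e+02 -2.4383e+02  1.7514e+02  2.0000e-01]
205 [ 6.0900e+02 -2.4195e+02  1.7774e+02  3.0000e-02]
215 [ 6.0934e+02 -2.4225e+02  1.7788e+02  4.0000e-02]
225 [ 6.1107e+02 -2.4239e+02  1.7891e+02  8.0000e-02]
```

View pics/fin.png

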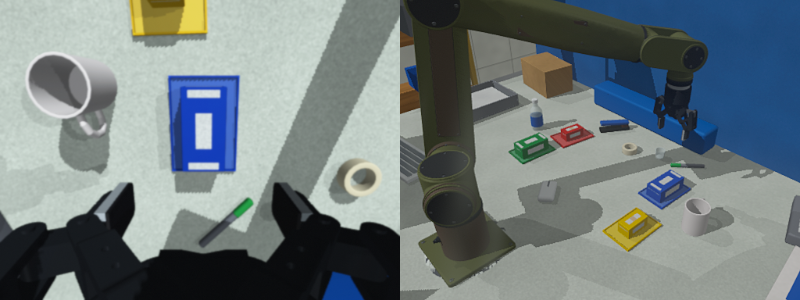

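All four cartons sit upright and centred in their trays, the bottle and mug are standing, and the gripper is open and clear. Handing in.

```bash
python3 -c "
from rig import sign_off
print(sign_off())"
```

```text
the job is handed in; nothing more can be done
None
```

The job is handed in: all four cartons are in their own trays, moved one at a time in the order red, green, yellow, blue. Each large carton was lifted only after its small one was off. The robot took about 26 s of the 128 s allowed.

**Centring:** fits to the wrist-camera image after each placing put every carton within about 1–1.5 mm of its tray's centre. Alignment with the tray's long sides was within about 0.5°.

**Last side view:** all four cartons are upright, and the bottle and mug are standing. The gripper is open, about 237 mm up and clear of everything. Readings taken when each carton touched down were about 7 N or less.

**Checks that failed or disagreed:**
- My first moves were refused because every row needs all its keys, so the arm did not move and nothing was disturbed.
- The scene and side cameras disagreed by up to about 6 mm on tray positions, so I used the wrist camera instead.
- The wrist camera has a bias of about 1 mm that turns with the tool. I corrected for it on yellow and blue only, so red and green may be off-centre by about 1 mm more.
- Some colour-threshold settings gave poor fits for the placed green and blue cartons. I left those out and judged by the good fits and the pictures.

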